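# Let the grow lamp's boom out to the next hole

### The job

The grow lamp hangs too far back from the lavender. Squeeze the boom's brass snap button flush into the white sleeve, draw the sleeve outwards, away from the post, until the button springs fully out of the next hole, and let go. Go gently: never force the sleeve hard against the button, and leave the other things on the worktop standing where they are.

Things in the scene. Friction and masses are not known exactly. Their poses are not given: they have to be found in the camera images.
- lamp_stand: The lamp's fixed stand: white round foot (140 mm across), brass post up to 217 mm, and a level square steel rod, 200 mm above the worktop, that leaves the post along the stand's +x and carries the sleeve. Screwed down. Origin: centre of the foot's underside, under the post; x points outwards along the boom, z up.
- sleeve (a joint): How far (m) the sleeve is drawn out along the stand's +x: 0 with the button in the first hole, range -0.004 to 0.098. The sleeve is a white square tube 30 x 30 mm in section (z 185 to 215 mm), at the start from 34 to 305 mm out from the post. It slides on the rod with about 6 N of friction.
- grip (a point): Middle of the square sleeve at its first hole, 200 mm above the worktop, 15 mm inside each face; moves with the sleeve, x axis outwards along the boom. A grasp from above here, closing across the boom, has one finger on the button and the other on the opposite face: 37 mm over both, 30 mm once flush. Bare tube for 55 mm either way along it; beside it only low bystanders.
- lamp_head (a point): Centre of the white round lamp head under the sleeve's outer end, 110 mm across, z 162 to 220 mm, 125 mm outwards of the first hole; part of the sleeve.
- button_tip (a point): Tip of the domed brass button, 14 mm across. The rod holds it, not the sleeve; 175 mm out from the post, it points along the stand's -y and stands 7 mm out of the sleeve's face through the first hole. Once it is flush, the sleeve drawn outwards pushes it in the rest of the way under its 2 mm wall, which takes up to 14 N with the friction. It gives along the boom by 0.08 mm per N.
- snap_button (a joint): How far (m) the button is pressed in: 0 fully sprung out, 0.007 flush with the sleeve's face, 0.009 riding under the sleeve's wall. Spring force 2 N when out, 3.5 N when flush. More than 12 N between sleeve and button would damage them.
- first_hole (a point): The first hole, with a brass rim, in the face of the sleeve that looks along the stand's -y; moves with the sleeve. The next hole is on the same face nearer to the post, a dark spot in a brass plate clamped to the sleeve: 52 to 86 mm of travel away, different on every lamp and not measured. There the button springs out and the sleeve stops dead. Holes have 1.5 mm play either way.
- lavender: Bystander: small glass jar (60 mm across, 68 mm high) with purple lavender to 148 mm, standing under the boom's outer end. Origin: centre of its underside.
- tumbler_near: Bystander: clear glass tumbler with a gold rim, 72 mm across, 90 mm high, standing close to the lamp. Origin: centre of its underside.
- tumbler_far: Bystander: a second such tumbler (72 mm across, 90 mm high) farther off. Origin: centre of its underside.
- plate_stack: Bystander: stack of four pale green eight-sided plates, 170 mm across, 28 mm high. Origin: centre of its underside.
- cake_stand: Bystander: small white footed cake stand, 110 mm across, 60 mm high. Origin: centre of its underside.
- house_vase: Bystander: white house-shaped vase, 55 mm square, about 103 mm high. Origin: centre of its underside.
- milk_bottle: Bystander: white bottle with a brass cap, 56 mm across, 150 mm high. Origin: centre of its underside.
- storage_jar: Bystander: large white lidded jar, 100 mm across, 140 mm high. Origin: centre of its underside.

How it is judged:
By the outcome, as a careful person would: the job done as asked, in the order asked, and still so for the second after the job is handed in, with the robot touching nothing.
It also fails if it takes over 38 s, if anything falls off the work surface, if the arm or the gripper's body presses on something with over 40 N, if the wrist force passes 120 N, or if a joint passes its speed limit or range.

### The arm

A 6-joint arm with a two-finger parallel gripper is mounted at the origin on the work surface. World frame = base frame: x ahead of the robot, y to its left, z up, the work surface at z = 0. Lengths are in m, angles in degrees, forces in N, time in s.
With the tool pointing down it reaches from about 0.4 to 0.825 m from the base axis. Payload 7 kg.
Tool frame: the origin (TCP) lies midway between the tips of the shut fingers; the grasp point (between the pads) lies 19 mm behind it (ctrl.hold_point_z is the distance from the TCP to the grasp point, in m); z points along the fingers, x is the direction in which the jaws open and shut, and the axes are right-handed (so a half turn about z gives the same grasp; the last joint's range is limited). The gripper opens to 88 mm and grips with 3 to 60 N. Pads are 19 mm wide; open, the fingers measure 130 mm over their backs; the gripper's body (78 mm by 193 mm) begins 47 mm behind the grasp point.
Start: joints at [-47.836, 20.546, 0.682, 0, -70.136, -16.507], TCP at [0.292, -0.608, 0.227] pointing down, gripper open.
Joint ranges: [-176.03, 176.03], [-82.01, 121.73], [-58.28, 71.71], [-173.87, 95.51], [-174.79, -0.11], [-173.66, 173.66]. Speed limits (degrees/s): [136.94, 136.94, 172.46, 180, 180, 180].

### API

Orientations are given as [roll, pitch, yaw] about the fixed x, y, z axes, in that order (R = Rz(yaw) Ry(pitch) Rx(roll)).
In Python, from plant import ctrl gives the robot as it stands.
- The arm moves only by the tool apply_moves, never from a script. Its argument "motion" is a list of rows, each a list of 2 entries, a list of its own where there are three numbers: the shift along the world's x, y, z in cm, then the turn about the world's z in degrees. In form: [[[tx, ty, tz], roll], ...]. A call has 1 to 10 rows; each row is the pose to reach, as a shift and turn from the pose commanded when the call began; what a row does not reach only later rows make up. A row lasts 1/10 s, in which the tool goes at most 50 mm and 8.59 degrees, less where a joint would pass 70% of its speed; a pose out of reach is approached as far as the arm can. A call with a gripper value outside its range is refused whole. "hand" is the finger opening in cm, from 0 to 8.76, set as the call begins (left out, the last holds). The fingers move at their own pace and stop on an object; the grip force is fixed at half the most. Time passes only in rows, so rows that repeat a pose let the fingers close. It gives the time, the measured TCP pose, the force and the opening at its end, in the units of the state.
- ctrl.get_obs(): the state, without advancing time (a new reading comes with each control period).
- ctrl.snapshot(name): name is "scene" or "top"; returns (picture, depth): 384x512x3 uint8, blue, green, red; 384x512 float32, m along the optical axis (not along the pixel's ray), 0 where there is no reading.
- ctrl.camera_model(name): a dict with "fx", "fy", "cx", "cy" (pixels), "k1" (the pictures are not rectified: a ray, as slopes to the right and down, at radius r is drawn at 1 + k1 r^2 times it, then the intrinsics apply), "cam_to_world" (4x4, takes a point from camera to world coordinates). Camera axes: x right, y down, z forward; pixel columns grow to the right and rows downward; lengths in m; the calibration is good to about 2 mm. A picture is of the moment at which its call begins. camera_model takes no time and is no camera call.
- ctrl.close_job(): hands the job in, once; it reports no verdict.
The state is a dict: "clock": time; "joint_pos": joint angles; "qvel": joint speeds; "tau": joint torques, N m; "tool_pos": TCP position; "orientation": TCP orientation; "force": force on the tool from outside, world axes, zero at the start; "moment": the same for the moment, N m; "opening": finger opening in m.
Only numpy, scipy, OpenCV 4.12 (cv2) and the standard library are available. Lean on these libraries where they do the work, as an engineer would, in place of code of your own. Each camera call takes 0.05 s, during which the arm holds its last target.

## Working session

There is one attempt and no reset: what is moved stays moved. The work goes in short steps, Python scripts to look and compute and a tool call to move; the robot and the scene stay as the last step left them, time stands still between calls to the robot, and variables do not carry over. Pictures are saved under pics/ and viewed, and the job is handed in when it is done.

Besides the shell and the picture viewer there is one more tool, called as name([rows], argument=value, ...), one row to a line, values as JSON. apply_moves: Moves the arm, as the interface text tells. Its arguments: {"type":"object","properties":{"motion":{"type":"array"},"hand":{"type":"number"}},"required":["motion"]}

```bash
mkdir -p pics; ls
cat > h.py <<'E'
import numpy as np, cv2
from plant import ctrl
def ray(m,uv):
    x=(uv[0]-m['cx'])/m['fx'];y=(uv[1]-m['cy'])/m['fy']
    a,b=x,y
    for _ in range(20):
        s=1+m['k1']*(a*a+b*b);a,b=x/s,y/s
    T=np.array(m['cam_to_world']);return T[:3,3],T[:3,:3]@np.array([a,b,1.])
def onz(m,uv,z):
    o,d=ray(m,uv);return o+d*(z-o[2])/d[2]
def dep(m,uv,D):
    o,d=ray(m,uv);return o+d*D[int(round(uv[1])),int(round(uv[0]))]
E
python3 - <<'E'
from h import *
for n in ("scene","top"):
    p,d=ctrl.snapshot(n);cv2.imwrite(f'pics/{n}0.png',p);np.save(f'{n}0.npy',d)
    m=ctrl.camera_model(n);print(n,{k:(np.round(v,3).tolist()) for k,v in m.items()})
o=ctrl.get_obs();print(o,ctrl.hold_point_z)
E
```

```text
pics
scene {'fx': 355.473, 'fy': 355.473, 'cx': 256.319, 'cy': 191.664, 'k1': -0.005, 'cam_to_world': [[-0.379, 0.687, -0.62, 1.169], [0.925, 0.289, -0.246, 0.244], [0.01, -0.667, -0.745, 0.91], [0.0, 0.0, 0.0, 1.0]]}
top {'fx': 480.806, 'fy': 480.806, 'cx': 246.79, 'cy': 189.561, 'k1': -0.205, 'cam_to_world': [[0.017, -0.998, 0.065, 0.417], [-1.0, -0.016, 0.006, -0.017], [-0.005, -0.065, -0.998, 1.739], [0.0, 0.0, 0.0, 1.0]]}
{'clock': 0.1, 'joint_pos': array([-4.78342542e+01,  2.05871572e+01,  6.36250506e-01, -1.68483239e-02,
       -7.01344378e+01, -1.65081272e+01]), 'qvel': array([ 0.03201329, -0.10064189,  0.14805992,  0.11477052, -0.098506  ,
       -0.07120434]), 'tau': array([-1.78187488e-04, -5.84165311e+01,  2.93754208e+01,  7.01545268e+00,
        1.02464916e-02, -6.61468243e-05]), 'tool_pos': array([ 0.29205393, -0.6080459 ,  0.22570006]), 'orientation': array([-1.79990933e+02, -8.63275064e-02,  1.15651875e+02]), 'force': array([ 0.08392447, -0.30429423, -0.99881019]), 'moment': array([-0.08787368,  0.04050862, -0.02439256]), 'opening': 0.08764202140477136} 0.0188
```

View pics/scene0.png

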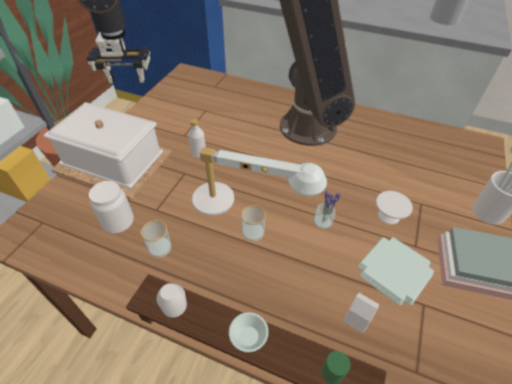

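View pics/top0.png

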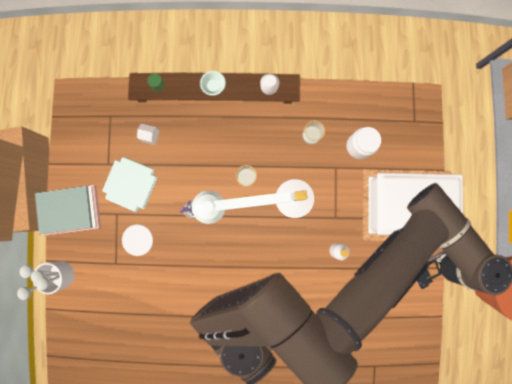

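Run:
```python
from h import *
p=cv2.imread('pics/scene0.png');c=p[130:240,180:350];cv2.imwrite('pics/c1.png',cv2.resize(c,None,fx=4.5,fy=4.5,interpolation=cv2.INTER_CUBIC))
p=cv2.imread('pics/top0.png');c=p[150:240,170:330];cv2.imwrite('pics/c2.png',cv2.resize(c,None,fx=5,fy=5,interpolation=cv2.INTER_CUBIC))
```

```text
(no output)
```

View pics/c1.png

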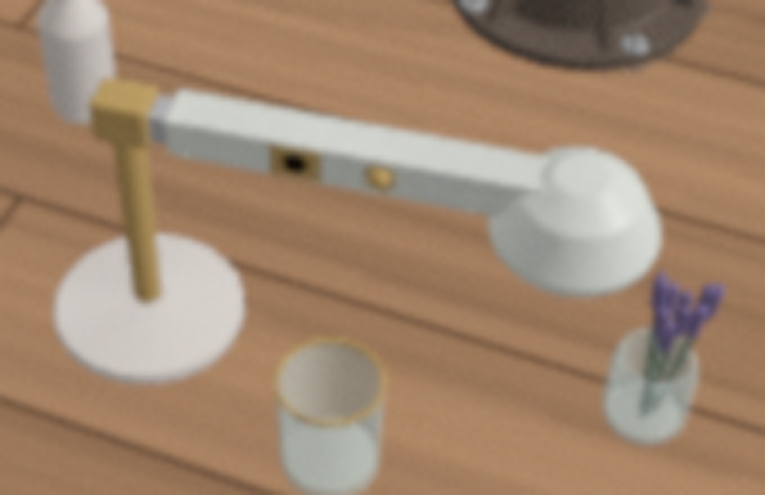

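View pics/c2.png

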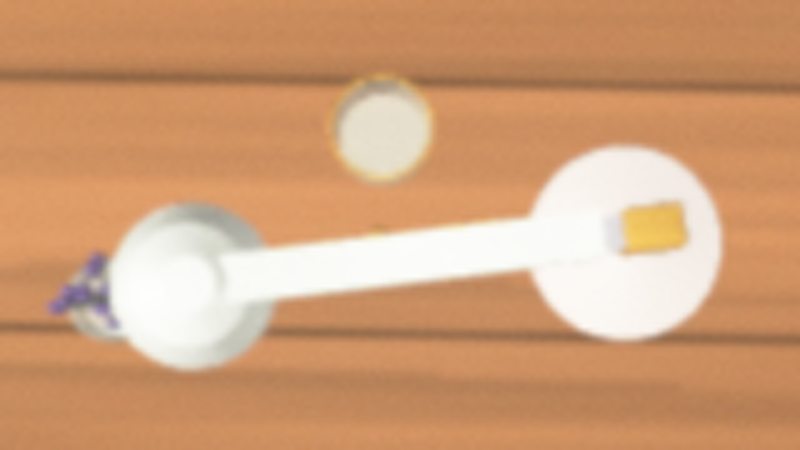

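Run:
```python
from h import *
m=ctrl.camera_model('top');p=cv2.imread('pics/top0.png').astype(int);D=np.load('top0.npy')
sat=p.max(2)-p.min(2)
up=[];lo=[]
for u in range(224,276):
    col=p[150:240,u,0].astype(float) # blue channel: white high
    th=150
    # region
    r=np.where(col>th)[0]; r=r[(r>30)&(r<75)]
    a,b=r[0],r[-1]
    fa=a-1+(th-col[a-1])/(col[a]-col[a-1]); fb=b+(col[b]-th)/(col[b]-col[b+1])
    up.append((u,150+fa));lo.append((u,150+fb))
def fit(P):
    q=np.array([onz(m,x,0.215)[:2] for x in P]);v,_,_=0,0,0
    l=cv2.fitLine(q.astype(np.float32),cv2.DIST_HUBER,0,1e-3,1e-3).ravel();s=np.sign(l[1]);return l[:2]*s,l[2:],q
d1,c1,q1=fit(up);d2,c2,q2=fit(lo)
d=(d1+d2);d/=np.linalg.norm(d);n=np.array([d[1],-d[0]]) # stand -y
print('dirs',d1,d2,'yaw',np.degrees(np.arctan2(d[1],d[0])),'width',(c1-c2)@n)
off=((c1@n)+(c2@n))/2; print('axis offset',off,'faces',c1@n,c2@n)
foot=onz(m,(295.2,198.6),0.01)[:2];print('foot',foot,'foot off',foot@n, 'along',foot@d)
print('top depth pt',dep(m,(250,202),D))
ms=ctrl.camera_model('scene');Ds=np.load('scene0.npy')
ps=cv2.imread('pics/scene0.png')
def face(uv,o_):
    o,r=ray(ms,uv);t=(o_-o[:2]@n)/(r[:2]@n);return o+r*t
for nm,uv,e in (('button',(264,169.1),.019),('hole2',(245.3,166),.015)):
    w=face(uv,off+e);print(nm,w,'along from foot',(w[:2]-foot)@d, 'depthpt',dep(ms,uv,Ds),(dep(ms,uv,Ds)[:2])@n-off)
g=foot+0.175*d; g=g+n*(off-g@n); print('grip from foot',g)
# top-view button
for z in (.2,):
    b=onz(m,(170+379/5,150+231/5),z);print('btn top',b,(b[:2]-foot)@d,b[:2]@n-off)
```

```text
dirs [0. 0.] [-0.13528846  0.9908063 ] yaw 97.7753 width -0.45443675
axis offset 0.22721837 faces 0.0 0.45443675
foot [ 0.49899635 -0.18185415] foot off 0.4698059513130732 along -0.2476906829238781
top depth pt [ 0.47634223 -0.0188889   0.21035171]
button [ 0.2602328  -0.08590478 -0.04038069] along from foot 0.12736919026545268 depthpt [ 0.49343174 -0.00117181  0.20348383] 0.26151835523715833
hole2 [ 0.26642613 -0.16082898 -0.04670902] along from foot 0.052295937980467964 depthpt [ 0.5008639  -0.05559378  0.20177807] 0.2615195243767565
grip from foot [ 0.23496358 -0.04128235]
btn top [ 0.49512345 -0.00513601  0.2       ] 0.17561740577270415 0.262658211033527<stdin>:11: RuntimeWarning: divide by zero encountered in scalar divide
h.py:7: RuntimeWarning: invalid value encountered in scalar divide
  s=1+m['k1']*(a*a+b*b);a,b=x/s,y/s
```

```bash
cat > m.py <<'E'
from h import *
m=ctrl.camera_model('top');p=cv2.imread('pics/top0.png').astype(float);D=np.load('top0.npy')
up=[];lo=[]
for u in range(224,270):
    col=p[:,u,0]; c=int(round(205-(u-224)*0.13)); th=165
    a=c
    while col[a-1]>th:a-=1
    b=c
    while col[b+1]>th:b+=1
    up.append((u,a-1+(th-col[a-1])/(col[a]-col[a-1])));lo.append((u,b+(col[b]-th)/(col[b]-col[b+1])))
def fit(P,z):
    q=np.array([onz(m,x,z)[:2] for x in P])
    l=cv2.fitLine(q.astype(np.float32),cv2.DIST_HUBER,0,1e-4,1e-4).ravel();return l[:2]*np.sign(l[1]),l[2:],q
d1,c1,q1=fit(up,.215);d2,c2,q2=fit(lo,.215)
d=(d1+d2);d/=np.linalg.norm(d);n=np.array([d[1],-d[0]])
off=(c1@n+c2@n)/2
foot=onz(m,(295.2,198.6),0.01)[:2]
if __name__=='__main__':
    print('dirs',d1,d2,'yaw',np.degrees(np.arctan2(d[1],d[0])),'width',(c1-c2)@n)
    print('off',off,'foot',foot,'footoff',foot@n)
    ms=ctrl.camera_model('scene');Ds=np.load('scene0.npy')
    def face(uv,o_):
        o,r=ray(ms,uv);t=(o_-o[:2]@n)/(r[:2]@n);return o+r*t
    for nm,uv,e in (('button',(264,169.1),.019),('hole2',(245.3,166),.015)):
        w=face(uv,off+e);print(nm,w,'along',(w[:2]-foot)@d,'depthpt',dep(ms,uv,Ds),dep(ms,uv,Ds)[:2]@n-off)
    g=foot+0.175*d;print('grip',g+n*(off-g@n))
    b=onz(m,(170+379/5,150+231/5),.2);print('btn top',b,(b[:2]-foot)@d,b[:2]@n-off)
    # post top cap centre
    b=onz(m,(170+655/5,150+228/5),.217);print('post',b,b[:2]@n-off,(b[:2]-foot)@d)
E
python3 m.py
```

```text
dirs [-0.1374417   0.99050987] [-0.13530865  0.9908035 ] yaw 97.83815 width 0.03348424
off 0.47176883 foot [ 0.49899635 -0.18185415] footoff 0.46953395844752016
button [ 4.95457184e-01 -4.35866852e-04  2.05601916e-01] along 0.1802059957355779 depthpt [ 0.49343174 -0.00117181  0.20348383] 0.016893103030126422
hole2 [ 0.49912031 -0.05637645  0.19992999] along 0.12428849216731139 depthpt [ 0.5008639  -0.05559378  0.20177807] 0.016834019638949982
grip [ 0.47734467 -0.00818434]
btn top [ 0.49512345 -0.00513601  0.2       ] 0.17559528172995398 0.018028398512321575
post [ 0.49898894 -0.18055714  0.217     ] -0.0020653262852899368 0.0012859004121454206
```

apply_moves([
  [[0,0,4],0],
  [[0,0,8],0],
  [[1,3.5,9],8],
  [[2.5,8,9],16],
  [[4,12.5,9],24],
  [[5.5,17,9],32],
  [[7,21.5,9],40],
  [[8.5,26,9],48],
  [[9.5,30,9],54],
  [[10.5,33,9],60],
], hand=8.0)

```text
clock: 1.1
tool_pos: [0.3972, -0.2762, 0.3166]
orientation: [180.0, 0.0, 176.0]
force: [-0.4, -0.3, 0.5]
opening: 0.0798
```

apply_moves([
  [[1,4,0],4],
  [[2.5,8.5,0],8],
  [[4,13,0],12],
  [[5.5,17.5,0],12.2],
  [[6.5,21.5,0],12.2],
  [[7.5,25,0],12.2],
  [[7.9,26.8,0],12.2],
  [[7.9,27.1,0],12.2],
  [[7.9,27.1,0],12.2],
  [[7.9,27.1,0],12.2],
])

```text
clock: 2.1
tool_pos: [0.4759, -0.008, 0.3165]
orientation: [-180.0, -0.0, -172.2]
force: [0.7, -0.5, 0.2]
opening: 0.08
```

Run:
```python
from h import *
for n in ("scene","top"):
    p,d=ctrl.snapshot(n);cv2.imwrite(f'pics/{n}1.png',p);np.save(f'{n}1.npy',d)
print(ctrl.get_obs())
p=cv2.imread('pics/scene1.png');c=p[90:240,180:350];cv2.imwrite('pics/c3.png',cv2.resize(c,None,fx=4,fy=4,interpolation=cv2.INTER_CUBIC))
```

```text
{'clock': 2.2, 'joint_pos': array([ 2.27599134e+01, -1.49637123e+00, -1.46580518e+01,  1.33337797e-03,
       -7.68386558e+01, -1.49690984e+01]), 'qvel': array([-0.09406502, -0.0356276 ,  0.14921504,  0.07072889,  0.07351911,
       -0.14598594]), 'tau': array([ 2.73119006e-01, -2.80599117e+01,  3.03546846e+01,  7.23556235e+00,
        1.91225176e-02,  7.83507916e-03]), 'tool_pos': array([ 0.47598876, -0.00830958,  0.31659661]), 'orientation': array([-1.79998659e+02,  1.03672907e-05, -1.72208881e+02]), 'force': array([-1.16222767, -0.51434911, -0.80254404]), 'moment': array([-0.00404235,  0.10342478, -0.0026205 ]), 'opening': 0.08008332108159663}
```

View pics/c3.png

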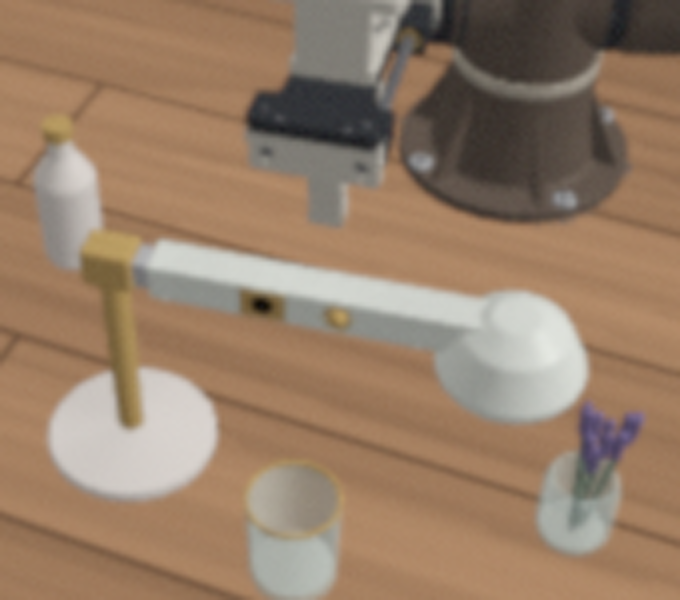

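Run:
```python
from m import *
ms=ctrl.camera_model('scene');Ds=np.load('scene1.npy')
t=np.array([0.476,-0.0083])
print('tool along',(t-foot)@d,'off',t@n-off)
for o_ in (.061,.05):
    o,r=ray(ms,(261.75,145.5));s=(t@n+o_-o[:2]@n)/(r[:2]@n);w=o+r*s;print(w,(w[:2]-t)@d)
for uv in((261,141),(262,138),(263,133),(264,169),(262,162)):
    w=dep(ms,uv,Ds);print(uv,w,'rel tool along',(w[:2]-t)@d,'n',(w[:2]-t)@n)
```

```text
tool along 0.17506881339270453 off -0.001347880309820193
[0.53562362 0.00587725 0.32675412] 0.005913611267589434
[0.52506693 0.00190338 0.31703442] 0.003416537489780787
(261, 141) [0.52846765 0.00084527 0.33406327] rel tool along 0.001904544113039226 n 0.05322464432924494
(262, 138) [0.53302403 0.00499168 0.34846504] rel tool along 0.00539083434990486 n 0.058303923521944655
(263, 133) [0.56135051 0.01776138 0.38896167] rel tool along 0.014178202605481896 n 0.0881072260238493
(264, 169) [4.97103908e-01 1.51357732e-04 2.07713389e-01] rel tool along 0.005494348300256439 n 0.02205929575972891
(262, 162) [ 0.48091027 -0.01253569  0.21592941] rel tool along -0.004865761554779389 n 0.00428675525789781
```

apply_moves([
  [[0.06,0.11,-3],0],
  [[0.06,0.11,-6.5],0],
  [[0.06,0.11,-9.5],0],
  [[0.06,0.11,-11.5],0],
  [[0.06,0.11,-12.7],0],
  [[0.06,0.11,-13.3],0],
  [[0.06,0.11,-13.5],0],
  [[0.06,0.11,-13.5],0],
])

```text
clock: 3.0
tool_pos: [0.4773, -0.0064, 0.1822]
orientation: [180.0, 0.1, -172.2]
force: [0.4, -0.1, -0.4]
opening: 0.08
```

apply_moves([
  [[0,0,0],0],
  [[0,0,0],0],
  [[0,0,0],0],
  [[0,0,0],0],
  [[0,0,0],0],
], hand=4.8)

```text
clock: 3.5
tool_pos: [0.4769, -0.0063, 0.1817]
orientation: [180.0, 0.0, -172.1]
force: [-0.1, -0.7, -0.8]
opening: 0.0493
```

Run:
```python
from h import *
for n in ("scene","top"):
    p,d=ctrl.snapshot(n);cv2.imwrite(f'pics/{n}2.png',p);np.save(f'{n}2.npy',d)
o=ctrl.get_obs();print({k:np.round(o[k],4) for k in('clock','tool_pos','force','moment','opening')})
p=cv2.imread('pics/scene2.png');c=p[110:210,180:350];cv2.imwrite('pics/c4.png',cv2.resize(c,None,fx=4.5,fy=4.5,interpolation=cv2.INTER_CUBIC))
p=cv2.imread('pics/top2.png');c=p[150:240,170:330];cv2.imwrite('pics/c5.png',cv2.resize(c,None,fx=5,fy=5,interpolation=cv2.INTER_CUBIC))
```

```text
{'clock': np.float64(3.6), 'tool_pos': array([ 0.4768, -0.0063,  0.1816]), 'force': array([-0.1312,  0.0291,  0.0633]), 'moment': array([-0.019 ,  0.0471,  0.0076]), 'opening': np.float64(0.0486)}
```

View pics/c4.png

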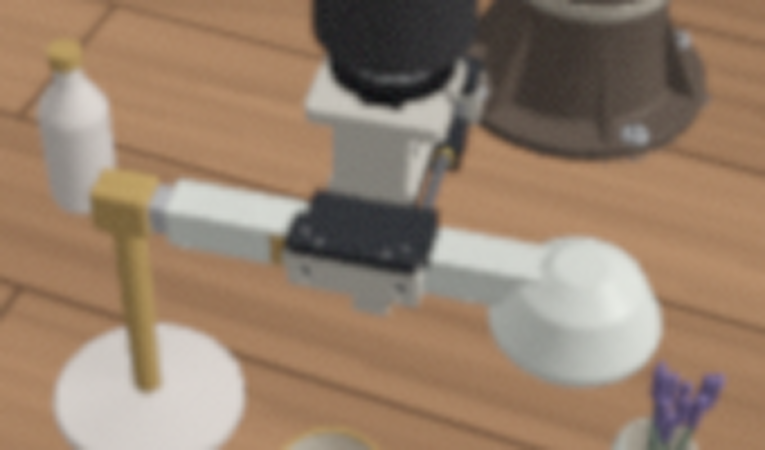

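View pics/c5.png

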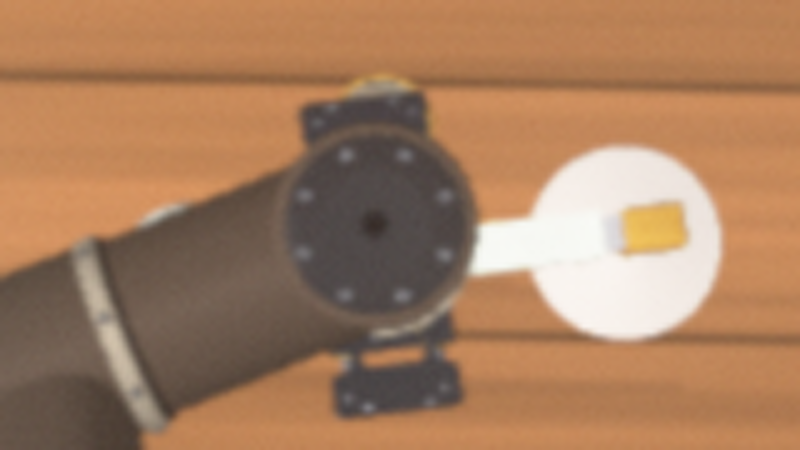

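Run:
```python
from m import *
ms=ctrl.camera_model('scene');t=np.array([.4769,-.0063])
for z in(.1816,):
  for uv in((262.7,178),(262.7,177)):
    w=onz(ms,uv,z);print(w,'along',(w[:2]-t)@d,'n',(w[:2]-t)@n)
for e in (.019,.022):
    o,r=ray(ms,(264,169.1));s=(off+e-o[:2]@n)/(r[:2]@n);w=o+r*s;print('btn',(w[:2]-t)@d)
```

```text
[0.50751345 0.00101156 0.1816    ] along 0.003068328495606643 n 0.031324555066308116
[ 5.03823586e-01 -4.49695461e-04  1.81600000e-01] along 0.0021239359706307463 n 0.027469883106038904
btn 0.0032786055265529588
btn 0.003923418018447811
```

apply_moves([
  [[-0.01,0.07,0],0],
  [[-0.01,0.07,0],0],
  [[-0.01,0.07,0],0],
], hand=3.6)

```text
clock: 3.9
tool_pos: [0.4773, -0.0054, 0.1817]
orientation: [180.0, 0.1, -172.1]
force: [2.2, 0.1, -1.4]
opening: 0.0367
```

apply_moves([
  [[0,0,0],0],
  [[0,0,0],0],
  [[0,0,0],0],
], hand=3.2)

```text
clock: 4.2
tool_pos: [0.4769, -0.0055, 0.1816]
orientation: [180.0, 0.0, -172.1]
force: [3.0, 1.4, -1.1]
opening: 0.0321
```

apply_moves([
  [[0,0,0],0],
  [[0,0,0],0],
  [[0,0,0],0],
  [[0,0,0],0],
], hand=2.6)

```text
clock: 4.6
tool_pos: [0.4758, -0.0058, 0.1815]
orientation: [180.0, -0.1, -172.2]
force: [-4.7, 1.5, 5.9]
opening: 0.0296
```

Run:
```python
from h import *
o=ctrl.get_obs();print({k:np.round(o[k],4) for k in('clock','tool_pos','force','moment','opening','qvel')})
```

```text
{'clock': np.float64(4.6), 'tool_pos': array([ 0.4758, -0.0058,  0.1815]), 'force': array([-4.6747,  1.5067,  5.8552]), 'moment': array([ 0.7352,  1.9699, -0.0938]), 'opening': np.float64(0.0296), 'qvel': array([-0.05  , -0.1042, -0.0143,  0.019 , -0.0628,  0.0368])}
```

apply_moves([
  [[-0.05,0,0],0],
  [[-0.1,0,0],0],
  [[-0.1,0,0],0],
])

```text
clock: 4.9
tool_pos: [0.4758, -0.0057, 0.1816]
orientation: [-180.0, 0.0, -172.1]
force: [-1.1, 0.1, 1.9]
opening: 0.0297
```

apply_moves([
  [[-0.005,0.05,0],0],
  [[-0.015,0.1,0],0],
  [[-0.02,0.15,0],0],
  [[-0.03,0.2,0],0],
  [[-0.035,0.25,0],0],
  [[-0.035,0.25,0],0],
])

```text
clock: 5.5
tool_pos: [0.4756, -0.0043, 0.1816]
orientation: [-179.9, -0.0, -172.2]
force: [3.3, -7.7, -0.8]
opening: 0.0298
```

apply_moves([
  [[-0.005,0.05,0],0],
  [[-0.015,0.1,0],0],
  [[-0.02,0.15,0],0],
  [[-0.03,0.2,0],0],
  [[-0.03,0.2,0],0],
])

```text
clock: 6.0
tool_pos: [0.4753, -0.0023, 0.1816]
orientation: [-179.9, -0.0, -172.1]
force: [2.9, -7.1, -1.3]
opening: 0.03
```

apply_moves([
  [[-0.01,0.05,0],0],
  [[-0.015,0.1,0],0],
  [[-0.02,0.15,0],0],
  [[-0.03,0.2,0],0],
  [[-0.035,0.25,0],0],
  [[-0.04,0.3,0],0],
  [[-0.04,0.3,0],0],
])

```text
clock: 6.7
tool_pos: [0.4749, 0.0003, 0.1815]
orientation: [-179.9, -0.0, -172.1]
force: [3.4, -9.7, -1.4]
opening: 0.0299
```

apply_moves([
  [[0.0,0.1,0],0],
  [[0.0,0.2,0],0],
  [[0.0,0.3,0],0],
  [[-0.015,0.4,0],0],
  [[-0.03,0.5,0],0],
  [[-0.04,0.6,0],0],
  [[-0.055,0.7,0],0],
  [[-0.07,0.8,0],0],
  [[-0.08,0.9,0],0],
  [[-0.095,1.0,0],0],
])

```text
clock: 7.7
tool_pos: [0.4735, 0.0105, 0.1815]
orientation: [-179.9, -0.1, -172.2]
force: [0.7, -8.4, 1.3]
opening: 0.0294
```

Run:
```python
from h import *
p,d=ctrl.snapshot('scene');cv2.imwrite(f'pics/scene3.png',p)
o=ctrl.get_obs();print({k:np.round(o[k],4) for k in('clock','tool_pos','force','moment','opening')})
c=p[110:210,180:350];cv2.imwrite('pics/c6.png',cv2.resize(c,None,fx=4.5,fy=4.5,interpolation=cv2.INTER_CUBIC))
```

```text
{'clock': np.float64(7.75), 'tool_pos': array([0.4735, 0.0107, 0.1815]), 'force': array([ 1.2343, -5.9601,  1.4569]), 'moment': array([-2.1595,  0.0198, -0.047 ]), 'opening': np.float64(0.0299)}
```

View pics/c6.png

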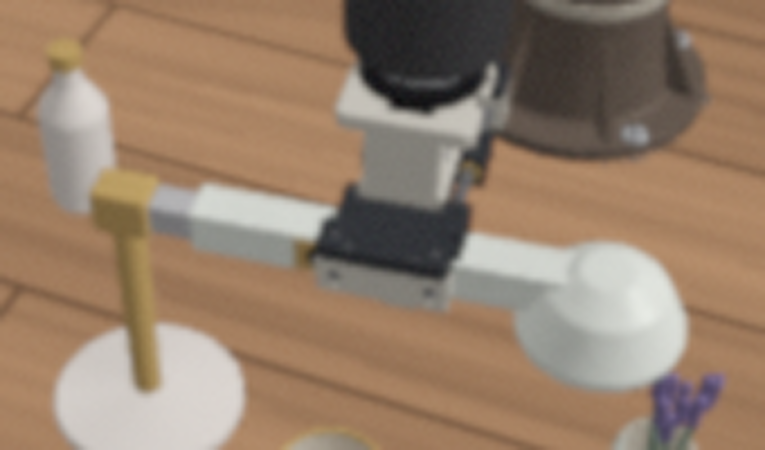

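apply_moves([
  [[-0.02,0.15,0],0],
  [[-0.04,0.3,0],0],
  [[-0.06,0.45,0],0],
  [[-0.085,0.6,0],0],
  [[-0.105,0.75,0],0],
  [[-0.125,0.9,0],0],
  [[-0.145,1.05,0],0],
  [[-0.165,1.2,0],0],
  [[-0.185,1.35,0],0],
  [[-0.205,1.5,0],0],
])

```text
clock: 8.75
tool_pos: [0.4715, 0.0255, 0.1815]
orientation: [-179.9, -0.1, -172.2]
force: [1.0, -8.2, -0.0]
opening: 0.03
```

apply_moves([
  [[-0.02,0.15,0],0],
  [[-0.04,0.3,0],0],
  [[-0.06,0.45,0],0],
  [[-0.085,0.6,0],0],
  [[-0.1,0.75,0],0],
  [[-0.12,0.9,0],0],
  [[-0.135,1.0,0],0],
  [[-0.15,1.1,0],0],
  [[-0.165,1.2,0],0],
  [[-0.17,1.25,0],0],
])

```text
clock: 9.75
tool_pos: [0.4698, 0.0381, 0.1815]
orientation: [-179.9, -0.1, -172.2]
force: [2.1, -7.6, 1.0]
opening: 0.0298
```

```bash
cat > l.py <<'E'
import sys
from h import *
p,d=ctrl.snapshot('scene');k=sys.argv[1];cv2.imwrite(f'pics/scene{k}.png',p)
o=ctrl.get_obs();print({k:np.round(o[k],4) for k in('clock','tool_pos','force','moment','opening')})
t=o['tool_pos'];print('travel mm',((t[0]-.4758)*-.136+(t[1]+.0057)*.9907)*1000)
c=p[135:195,200:310];cv2.imwrite(f'pics/z{k}.png',cv2.resize(c,None,fx=7,fy=7,interpolation=cv2.INTER_CUBIC))
E
python3 l.py 4
```

```text
{'clock': np.float64(9.8), 'tool_pos': array([0.4698, 0.0381, 0.1815]), 'force': array([ 1.1304, -6.3401,  1.5366]), 'moment': array([-2.3117,  0.0074, -0.107 ]), 'opening': np.float64(0.0298)}
travel mm 44.22414861639951
```

View pics/z4.png

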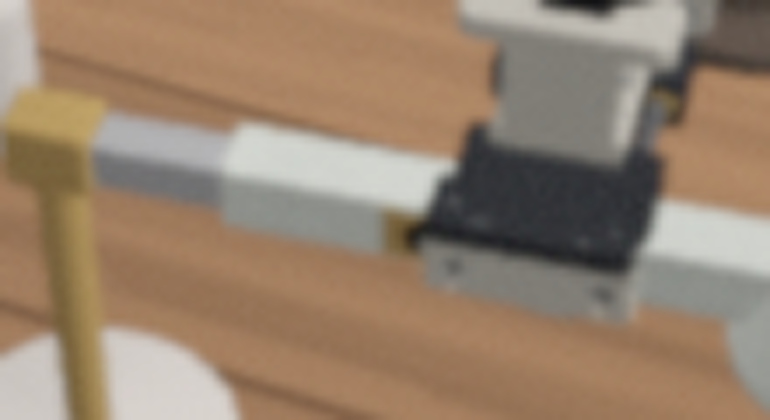

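apply_moves([
  [[-0.01,0.07,0],0],
  [[-0.02,0.14,0],0],
  [[-0.03,0.21,0],0],
  [[-0.04,0.28,0],0],
  [[-0.05,0.35,0],0],
  [[-0.055,0.4,0],0],
  [[-0.06,0.45,0],0],
  [[-0.07,0.5,0],0],
])

```text
clock: 10.6
tool_pos: [0.4691, 0.0432, 0.1815]
orientation: [-179.9, -0.1, -172.2]
force: [-0.2, -6.2, 2.3]
opening: 0.0295
```

apply_moves([
  [[-0.005,0.04,0],0],
  [[-0.01,0.08,0],0],
  [[-0.015,0.12,0],0],
  [[-0.02,0.16,0],0],
  [[-0.025,0.2,0],0],
])

```text
clock: 11.1
tool_pos: [0.4687, 0.0459, 0.1815]
orientation: [-180.0, -0.0, -172.2]
force: [-1.4, -3.2, 3.8]
opening: 0.0298
```

```bash
python3 l.py 5
```

```text
{'clock': np.float64(11.15), 'tool_pos': array([0.4687, 0.0461, 0.1815]), 'force': array([-2.1817, -2.6754,  3.999 ]), 'moment': array([-0.9669,  1.1372, -0.0833]), 'opening': np.float64(0.0298)}
travel mm 52.242539020867625
```

View pics/z5.png

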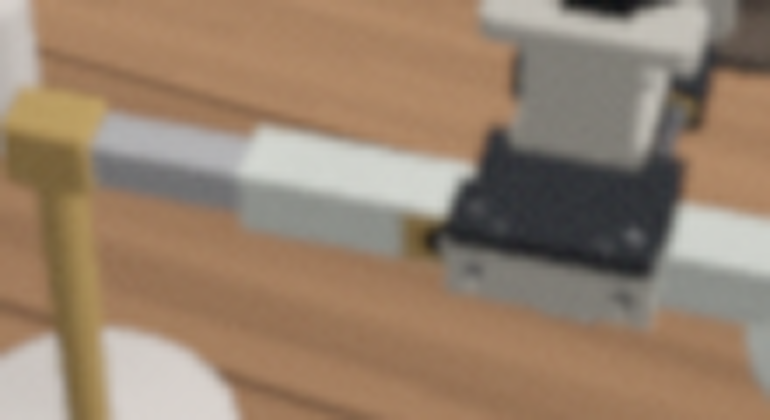

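apply_moves([
  [[-0.005,0.03,0],0],
  [[-0.005,0.06,0],0],
  [[-0.01,0.09,0],0],
  [[-0.015,0.12,0],0],
  [[-0.015,0.12,0],0],
])

```text
clock: 11.65
tool_pos: [0.4685, 0.0473, 0.1815]
orientation: [-180.0, -0.0, -172.1]
force: [-2.8, -4.9, 5.6]
opening: 0.0298
```

```bash
python3 l.py 6
```

```text
{'clock': np.float64(11.7), 'tool_pos': array([0.4685, 0.0473, 0.1815]), 'force': array([-2.8504, -5.1097,  3.3121]), 'moment': array([-1.6206,  1.3662, -0.0917]), 'opening': np.float64(0.0293)}
travel mm 53.44984799836829
```

View pics/z6.png

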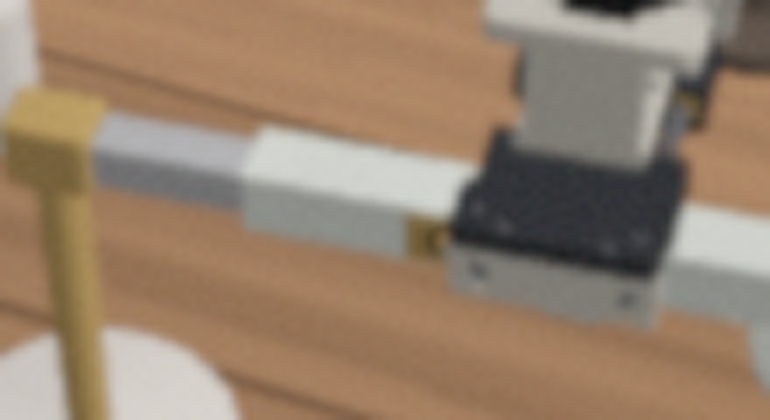

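apply_moves([
  [[-0.015,0.03,0],0],
  [[-0.03,0.06,0],0],
  [[-0.04,0.08,0],0],
  [[-0.04,0.08,0],0],
])

```text
clock: 12.1
tool_pos: [0.4684, 0.0479, 0.1815]
orientation: [-180.0, -0.0, -172.1]
force: [-0.7, -6.2, 3.3]
opening: 0.0295
```

```bash
python3 l.py 7
```

```text
{'clock': np.float64(12.15), 'tool_pos': array([0.4684, 0.0479, 0.1815]), 'force': array([-1.0668, -6.1389,  3.4763]), 'moment': array([-2.1042,  0.7352, -0.0856]), 'opening': np.float64(0.0294)}
travel mm 54.15047844584675
```

View pics/z7.png

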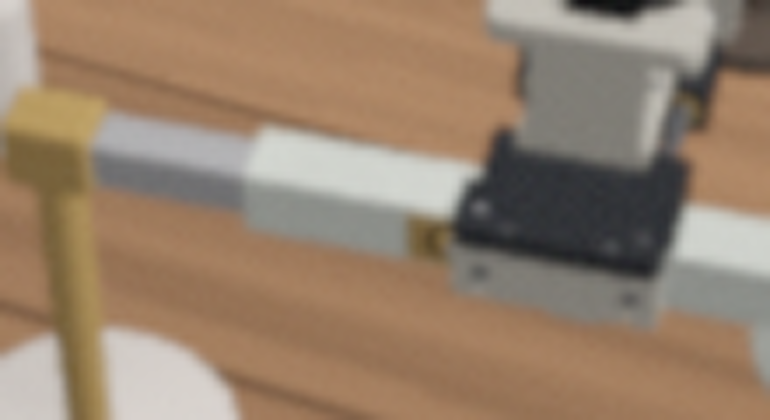

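Run:
```python
from m import *
ms=ctrl.camera_model('scene');P,Ds=ctrl.snapshot('scene')
t=np.array([.4684,.0479])
for v in range(164,174):
    print(v,[round(float((dep(ms,(u,v),Ds)[:2]-t)@n*1000),1) for u in range(250,267)])
```

```text
164 [15.0, 14.1, 13.3, 15.3, 13.9, 15.3, 15.7, 15.8, 14.7, 12.9, 11.2, 13.2, 10.5, 10.4, 11.4, 85.9, 85.5]
165 [14.8, 15.0, 16.0, 15.4, 14.1, 13.7, 13.2, 13.3, 16.2, 17.3, 13.0, 14.5, 13.7, 13.2, 13.0, 90.5, 90.7]
166 [12.7, 16.3, 13.1, 15.3, 14.2, 13.6, 14.3, 14.1, 17.1, 16.9, 16.2, 16.2, 14.6, 16.6, 92.0, 94.1, 92.8]
167 [14.0, 13.6, 13.3, 13.4, 14.4, 14.3, 16.2, 14.0, 13.3, 720.5, 15.7, 16.3, 15.9, 15.5, 93.3, 96.0, 94.3]
168 [15.4, 11.6, 13.9, 14.0, 12.7, 12.7, 15.4, 14.0, 15.4, 15.7, 14.9, 15.4, 15.5, 15.8, 91.3, 96.3, 95.7]
169 [15.1, 13.3, 15.0, 14.6, 12.2, 15.6, 12.2, 13.2, 17.7, 15.3, 14.1, 16.5, 20.2, 20.8, 94.5, 96.9, 96.4]
170 [-163.6, 15.2, 15.1, 15.0, 13.0, 14.2, 14.1, 14.8, 15.5, 14.2, 15.1, 16.6, 18.9, 19.9, 94.2, 95.5, 94.1]
171 [-160.1, -160.1, -161.8, -162.1, -163.7, -166.5, 13.8, 13.8, 16.9, 13.2, 14.7, 17.2, 15.4, 19.2, 94.8, 93.0, 94.6]
172 [-157.4, -155.1, -159.1, -160.4, -161.4, -159.1, -160.5, -165.0, -162.5, -166.6, -164.7, 12.9, 16.5, 15.4, 86.7, 88.8, 86.7]
173 [-153.0, -151.9, -150.3, -155.6, -151.1, -154.8, -157.8, -156.9, -160.8, -159.6, -160.0, -163.3, -161.8, -163.3, 87.4, 90.0, 88.4]
```

apply_moves([
  [[0.005,-0.04,0],0],
  [[0.01,-0.08,0],0],
  [[0.01,-0.08,0],0],
])

```text
clock: 12.5
tool_pos: [0.4685, 0.0479, 0.1815]
orientation: [180.0, -0.0, -172.1]
force: [-3.5, -0.8, 4.1]
opening: 0.0296
```

apply_moves([
  [[0,0,0],0],
  [[0,0,0],0],
  [[0,0,0],0],
  [[0,0,0],0],
  [[0,0,0],0],
], hand=6.5)

```text
clock: 13.0
tool_pos: [0.4687, 0.0477, 0.1815]
orientation: [180.0, 0.0, -172.1]
force: [-0.9, 0.3, 0.3]
opening: 0.0622
```

apply_moves([
  [[0,0,0.5],0],
  [[0,0,2],0],
  [[0,0,4.5],0],
  [[0,0,8],0],
  [[0,0,12],0],
  [[0,0,15],0],
  [[0,0,16],0],
  [[0,0,16],0],
])

```text
clock: 13.8
tool_pos: [0.4692, 0.0478, 0.3432]
orientation: [179.9, 0.2, -172.1]
force: [-0.6, 0.1, -0.9]
opening: 0.0651
```

```bash
python3 l.py 8
python3 - <<'E'
from m import *
ms=ctrl.camera_model('scene');P,Ds=ctrl.snapshot('scene')
t=np.array([.4684,.0479])
for v in range(164,175):
    print(v,[round(float((dep(ms,(u,v),Ds)[:2]-t)@n*1000),1) for u in range(256,274)])
E
```

```text
{'clock': np.float64(13.85), 'tool_pos': array([0.4685, 0.0477, 0.3415]), 'force': array([ 0.4178, -0.0217, -1.4203]), 'moment': array([0.0064, 0.1609, 0.0082]), 'opening': np.float64(0.0653)}
travel mm 53.869582941782966
164 [12.6, 12.6, 14.6, 12.6, 720.5, 13.6, 13.7, 13.2, 10.4, 11.7, 11.2, 7.6, 7.0, 5.8, 6.2, 7.3, 3.6, 2.1]
165 [12.4, 12.6, 15.6, 14.9, 14.9, 17.2, 15.0, 14.5, 15.8, 14.9, 12.6, 12.0, 10.9, 11.1, 10.5, 10.5, 6.3, 7.4]
166 [17.1, 14.7, 13.3, 16.5, 14.5, 14.8, 16.2, 14.1, 15.1, 15.5, 14.4, 16.8, 14.4, 14.0, 13.9, 12.7, 13.5, 12.2]
167 [14.7, 15.1, 17.5, 18.0, 17.3, 15.8, 17.7, 16.2, 15.7, 16.3, 16.6, 15.4, 14.8, 11.9, 16.0, 13.5, 13.7, 15.1]
168 [14.0, 14.8, 14.3, 15.0, 15.5, 17.0, 15.8, 17.5, 19.3, 14.8, 15.0, 16.0, 15.3, 15.8, 14.6, 13.5, 13.0, 13.3]
169 [13.2, 13.9, 17.7, 13.6, 15.5, 17.7, 19.5, 21.9, 19.7, 18.2, 15.5, 11.9, 15.2, 16.5, 14.7, 13.4, 14.0, 12.5]
170 [14.2, 14.8, 16.1, 15.3, 16.3, 14.5, 18.4, 19.8, 22.6, 19.4, 16.1, 15.7, 15.2, 14.7, 15.8, 13.8, 13.5, 13.5]
171 [15.3, 13.5, 15.0, 16.7, 15.0, 14.9, 16.9, 19.7, 19.0, 16.9, 15.3, 14.6, 15.4, 16.7, 15.3, 15.4, 14.5, 13.8]
172 [-161.6, -163.6, -164.5, -165.2, -166.7, 13.1, 17.6, 17.6, 14.3, 16.5, 15.3, 18.0, 16.0, 18.9, 14.2, 16.3, 15.4, 15.6]
173 [-156.4, -155.9, -156.6, -158.7, -160.9, -162.3, -166.2, -164.1, -160.8, -165.5, 12.8, 14.6, 14.3, 14.4, 14.6, 14.4, 15.1, 15.6]
174 [-152.7, -156.7, -153.6, -153.7, -155.9, -156.2, -161.7, -157.9, -160.0, -158.6, -160.1, -162.4, -163.5, -163.1, -162.9, -164.5, 13.5, 15.6]
```

View pics/z8.png

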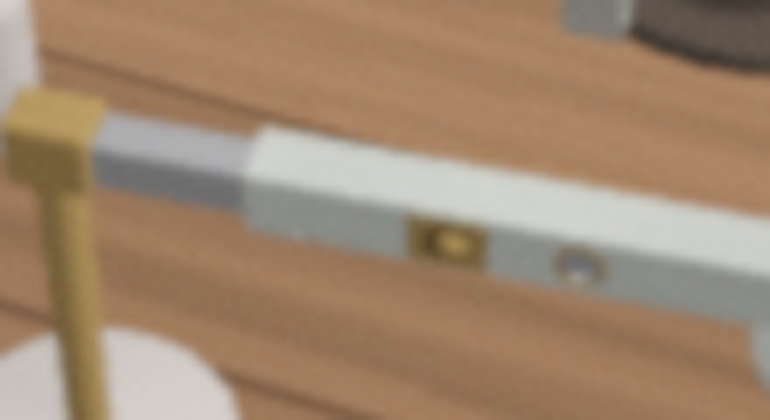

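View pics/scene8.png

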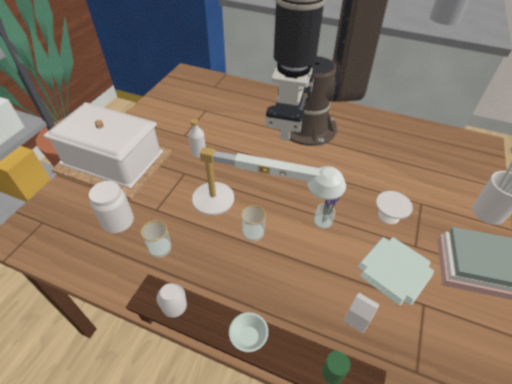

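Run:
```python
from m import *
ms=ctrl.camera_model('scene')
S=[ctrl.snapshot('scene') for _ in range(8)]
P=np.mean([s[0].astype(float) for s in S],0).astype(np.uint8);Dn=np.median([s[1] for s in S],0)
np.save('avg.npy',Dn);cv2.imwrite('pics/avg.png',P)
cv2.imwrite('pics/z9.png',cv2.resize(P[155:185,240:295],None,fx=14,fy=14,interpolation=cv2.INTER_CUBIC))
old=[np.load('scene0.npy'),np.load('scene1.npy')]
P0=cv2.imread('pics/scene0.png');cv2.imwrite('pics/z0.png',cv2.resize(P0[155:185,230:285],None,fx=14,fy=14,interpolation=cv2.INTER_CUBIC))
Do=np.mean(old,0)
for nm,D_ in (('old',Do),('new',Dn)):
  print(nm)
  for v in range(165,174):
    print(v,[round(float(dep(ms,(u,v),D_)[:2]@n*1000-off*1000),1) for u in range(256,274)])
```

```text
old
165 [13.5, 13.8, 13.5, 13.8, 14.6, 13.4, 13.2, 13.7, 12.2, 13.7, 11.1, 11.8, 8.2, 9.4, 8.6, 8.2, 7.9, 8.1]
166 [13.5, 12.8, 11.8, 12.8, 13.8, 13.6, 14.2, 14.3, 13.9, 13.0, 13.0, 366.5, 12.7, 12.9, 14.2, 12.1, 12.4, 9.4]
167 [13.6, 12.5, 14.1, 13.1, 12.6, 13.9, 8.2, 12.9, 14.1, 14.8, 12.2, 14.1, 12.7, 12.6, 13.3, 13.1, 11.8, 14.2]
168 [14.5, 13.0, 13.1, 14.3, 13.8, 13.6, 16.0, 15.1, 16.2, 16.8, 11.4, 14.1, 13.3, 13.8, 12.9, 13.2, 11.7, 13.5]
169 [13.3, 11.7, 13.1, 14.8, 12.9, 13.4, 17.3, 16.6, 18.7, 18.1, 15.0, 13.8, 12.7, 14.3, 12.2, 13.4, 14.3, 13.2]
170 [13.5, 12.9, 13.5, 14.3, 12.5, 14.9, 19.4, 20.8, 19.8, 17.2, 15.4, 15.9, 14.6, 12.6, 13.0, 13.8, 13.7, 12.7]
171 [13.8, 13.9, 13.3, 13.6, 14.1, 12.9, 13.0, 17.9, 19.7, 18.8, 13.9, 14.6, 13.7, 13.1, 13.2, 13.7, 14.0, 13.7]
172 [-162.6, -163.6, -164.6, -167.1, -166.9, 12.9, 12.9, 13.0, 12.0, 13.0, 13.4, 365.7, 13.5, 16.1, 12.8, 14.5, 12.0, 14.3]
173 [-159.2, -159.5, -160.2, -161.0, -160.1, -162.5, -164.0, -164.4, -165.2, -166.8, 14.0, 12.8, 14.5, 12.8, 12.1, 13.5, 12.3, 14.5]
new
165 [12.8, 12.6, 14.6, 13.7, 14.6, 13.4, 13.3, 14.3
[... 289 characters left out ...]
.1, 13.0, 14.1, 15.0, 14.2, 14.5, 14.9, 16.3, 16.5, 15.3, 14.5, 16.0, 14.5, 14.0, 12.5, 13.0, 14.0, 13.8]
169 [13.5, 14.0, 13.7, 14.0, 14.2, 15.8, 17.9, 18.4, 17.9, 17.8, 15.2, 14.2, 15.0, 14.4, 14.1, 13.6, 13.9, 14.1]
170 [12.2, 13.6, 13.6, 13.5, 14.5, 13.8, 18.2, 19.9, 19.3, 19.3, 15.9, 14.1, 14.5, 14.1, 13.1, 13.8, 14.2, 13.0]
171 [12.4, 13.2, 14.4, 14.8, 14.3, 14.3, 15.9, 20.1, 19.7, 18.3, 14.3, 15.1, 14.7, 15.0, 13.8, 13.4, 12.6, 13.6]
172 [-162.6, -161.9, -164.7, -166.7, -166.8, 12.9, 16.2, 14.3, 14.6, 14.8, 15.1, 15.1, 14.8, 14.8, 14.2, 12.9, 13.3, 13.4]
173 [-156.7, -158.2, -159.5, -159.0, -160.1, -162.7, -164.7, -165.0, -166.2, -167.3, 13.7, 15.5, 15.2, 14.5, 13.3, 13.1, 13.6, 14.1]
```

View pics/z9.png

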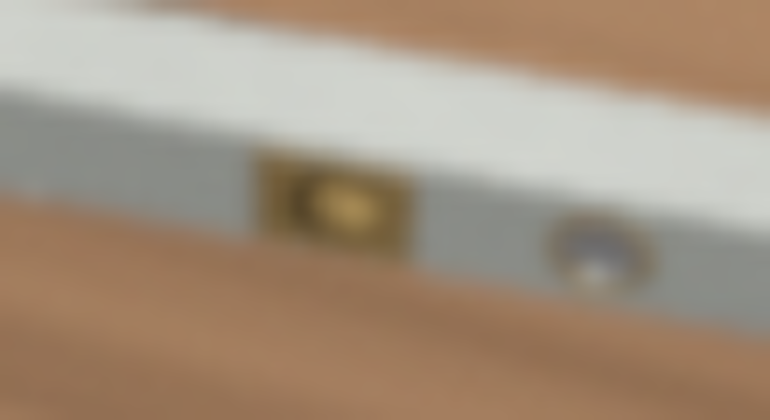

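View pics/z0.png

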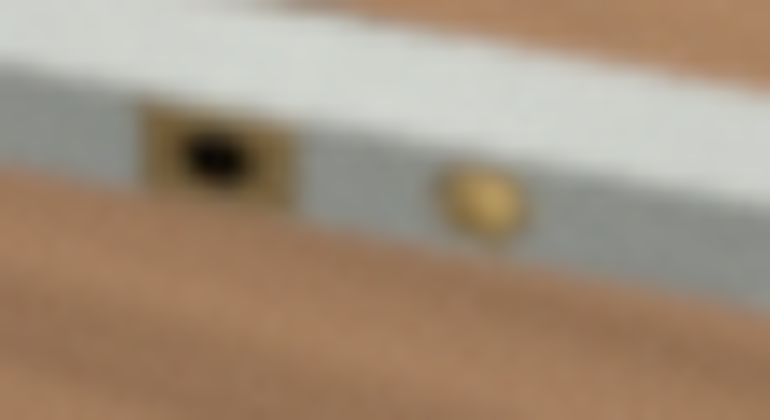

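apply_moves([
  [[0,0,-4],0],
  [[0,0,-8],0],
  [[0,0,-11.5],0],
  [[0,0,-14],0],
  [[0,0,-15.4],0],
  [[0,0,-16],0],
  [[0,0,-16],0],
])

```text
clock: 15.0
tool_pos: [0.4684, 0.0474, 0.1811]
orientation: [-180.0, -0.1, -172.1]
force: [0.1, -0.5, 0.0]
opening: 0.0651
```

apply_moves([
  [[-0.03,0,0],0],
  [[-0.03,0,0],0],
  [[-0.03,0,0],0],
  [[-0.03,0,0],0],
  [[-0.03,0,0],0],
  [[-0.03,0,0],0],
], hand=2.6)

```text
clock: 15.6
tool_pos: [0.4685, 0.0476, 0.1818]
orientation: [180.0, 0.0, -172.1]
force: [-0.9, -0.5, 1.8]
opening: 0.03
```

apply_moves([
  [[-0.005,0.04,0],0],
  [[-0.01,0.08,0],0],
  [[-0.015,0.12,0],0],
  [[-0.02,0.15,0],0],
  [[-0.02,0.15,0],0],
])

```text
clock: 16.1
tool_pos: [0.4684, 0.0484, 0.1818]
orientation: [-179.9, 0.0, -172.1]
force: [2.0, -4.6, 2.3]
opening: 0.0294
```

apply_moves([
  [[-0.005,0.03,0],0],
  [[-0.005,0.06,0],0],
  [[-0.01,0.08,0],0],
  [[-0.01,0.08,0],0],
])

```text
clock: 16.5
tool_pos: [0.4682, 0.0491, 0.1818]
orientation: [-179.9, 0.0, -172.1]
force: [2.0, -5.0, 1.6]
opening: 0.0298
```

apply_moves([
  [[-0.005,0.03,0],0],
  [[-0.005,0.05,0],0],
  [[-0.005,0.05,0],0],
])

```text
clock: 16.8
tool_pos: [0.4682, 0.0496, 0.1818]
orientation: [-179.9, 0.0, -172.1]
force: [1.2, -5.5, 1.4]
opening: 0.0301
```

```bash
python3 l.py 10
```

```text
{'clock': np.float64(16.85), 'tool_pos': array([0.4682, 0.0496, 0.1818]), 'force': array([ 2.5342, -5.4432,  2.0906]), 'moment': array([-1.8506, -0.6647, -0.0219]), 'opening': np.float64(0.03)}
travel mm 55.80211767059561
```

View pics/z10.png

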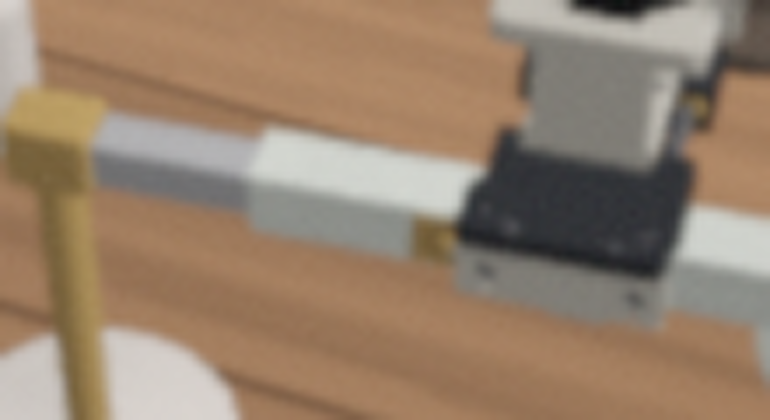

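apply_moves([
  [[0.005,-0.04,0],0],
  [[0.01,-0.08,0],0],
  [[0.01,-0.08,0],0],
])

```text
clock: 17.15
tool_pos: [0.4682, 0.0496, 0.1818]
orientation: [180.0, 0.0, -172.1]
force: [-0.0, -2.2, 4.0]
opening: 0.0298
```

apply_moves([
  [[0,0,0],0],
  [[0,0,0],0],
  [[0,0,0],0],
  [[0,0,0],0],
  [[0,0,0],0],
], hand=6.5)

```text
clock: 17.65
tool_pos: [0.4679, 0.0496, 0.1814]
orientation: [180.0, -0.0, -172.1]
force: [-0.2, -0.2, 0.7]
opening: 0.0622
```

apply_moves([
  [[0,0,0.5],0],
  [[0,0,2],0],
  [[0,0,4.5],0],
  [[0,0,8],0],
  [[0,0,12],0],
  [[0,0,15],0],
  [[0,0,16],0],
  [[0,0,16],0],
])

```text
clock: 18.45
tool_pos: [0.4686, 0.0498, 0.3432]
orientation: [179.9, 0.2, -172.1]
force: [-0.8, -0.4, -2.1]
opening: 0.0652
```

```bash
python3 l.py 11
python3 - <<'E'
from m import *
ms=ctrl.camera_model('scene')
S=[ctrl.snapshot('scene') for _ in range(8)]
P=np.mean([s[0].astype(float) for s in S],0).astype(np.uint8);Dn=np.median([s[1] for s in S],0)
cv2.imwrite('pics/z12.png',cv2.resize(P[155:185,240:295],None,fx=14,fy=14,interpolation=cv2.INTER_CUBIC))
for v in range(167,173):
    print(v,[round(float(dep(ms,(u,v),Dn)[:2]@n*1000-off*1000),1) for u in range(258,270)])
T,_=ctrl.snapshot('top');cv2.imwrite('pics/top9.png',T)
E
```

```text
{'clock': np.float64(18.5), 'tool_pos': array([0.4679, 0.0497, 0.3415]), 'force': array([ 0.0677, -0.0806, -0.1869]), 'moment': array([ 0.0302,  0.1146, -0.0048]), 'opening': np.float64(0.065)}
travel mm 55.94397814041492
167 [13.1, 13.8, 15.0, 14.8, 13.9, 14.8, 15.3, 15.8, 14.5, 14.1, 14.8, 14.7]
168 [12.8, 14.3, 14.5, 13.9, 15.0, 16.4, 16.1, 14.5, 14.6, 15.0, 14.8, 14.5]
169 [12.9, 14.3, 13.7, 14.4, 17.1, 18.9, 19.5, 17.6, 14.6, 15.5, 13.6, 15.7]
170 [13.6, 15.3, 14.9, 14.3, 18.3, 19.5, 20.2, 18.6, 16.5, 14.5, 15.4, 13.8]
171 [14.2, 14.7, 14.4, 14.8, 15.4, 20.6, 19.3, 18.3, 15.0, 14.8, 14.2, 14.5]
172 [-164.6, -165.9, -167.4, 13.7, 14.1, 13.8, 15.1, 13.9, 14.4, 13.5, 14.2, 14.5]
```

View pics/z12.png

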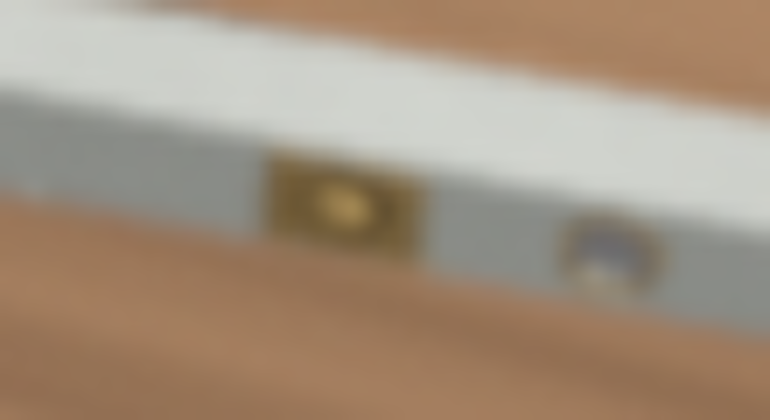

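View pics/scene11.png

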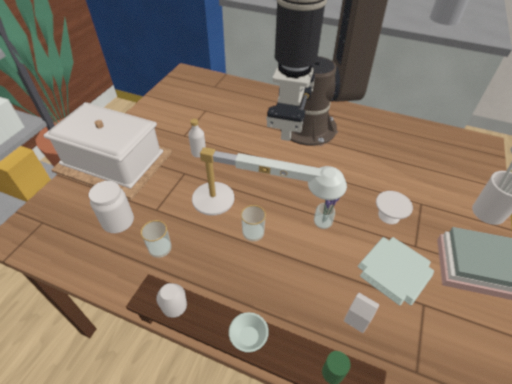

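The picture shows the button (crop pixel 345,205) centred in the plate's hole, at its full height. The bystanders are where they were and the gripper is clear, so I'm handing in.

```bash
python3 -c "
from plant import ctrl
print(ctrl.close_job())"
```

```text
the job is handed in; nothing more can be done
None
```

The lamp's sleeve is drawn out about 56 mm, and the brass button is out through the next hole. I squeezed the button flush (finger opening 30 mm) and drew the sleeve out slowly until the button sprang out. The sleeve was then let go and the arm lifted clear, and I handed the job in at about 19 s.

- **Second pull:** After the first release at about 54 mm, the button looked off-centre in the hole, towards its outer edge. I took hold again and eased the sleeve out another 2 mm; the button now sits central.
- **Button fully out:** In the averaged depth images its tip stands as far out as it did at the start, about 19–20 mm from the boom's axis. That reading is only good to about 1 mm.
- **Forces:** The readings at the end of each move never passed about 11 N at the wrist, and that includes the sleeve's own friction. I did not read the forces within a move. I never felt the hard stop, because I stopped within the hole's play.
- **Bystanders:** In the last scene picture they are all standing where they were. I took a last top view but did not look at it.
- **Calibration:** The scene camera placed points about 3 mm further out along the boom than the top camera and the arm did. I allowed for this when lining up the grasp.

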